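# Close, release and hold the loading box's lock lever

### The arm

A 6-joint arm with a two-finger parallel gripper is mounted at the origin on a cart in front of the work surface, level with it; the furniture and walls round the work are solid. World frame = base frame: x ahead of the robot, y to its left, z up, the work surface at z = 0. Lengths are in m, angles in rad, forces in N, time in s.
With the tool pointing down it reaches from about 0.375 to 0.9 m from the base axis. Payload 3.1 kg.
Tool frame: the origin (TCP) lies on the front face of the gripper's body, between the roots of the fingers; the fingertips stand 73 mm ahead of it and the grasp point (between the pads) lies 54 mm ahead of it (manip.finger_overhang is the distance from the TCP to the fingertips, in m); z points along the fingers, y is the direction in which the jaws open and shut (so a half turn about z gives the same grasp; the last joint's range is limited). The gripper opens to 85 mm and grips with 20 to 120 N. Pads are 22 mm wide; open, the fingers measure 114 mm over their backs; the gripper's body (76 mm by 85 mm) begins 54 mm behind the grasp point. The pads swing forward as they close: fully open they stand 13 mm farther back than shut.
Start: joints at [-1.284, 0.527, 1.433, -0, 1.181, -0.178], TCP at [0.281, -0.558, 0.304] pointing down, gripper open.
Joint ranges: [-3.08, 3.08], [-0.75, 2.2], [0.22, 2.44], [-1.43, 4.57], [0, 2.65], [-2.85, 2.85]. Speed limits (rad/s): [2.79, 2.79, 3.14, 3.14, 3.14, 3.14].

### API

Orientations are given as a unit quaternion [x, y, z, w].
In Python, from station import manip gives the robot as it stands.
- The arm moves only by the tool apply_moves, never from a script. Its argument "increments" is a list that holds one entry, the list of rows, each a list of 4 numbers: the shift along the tool's x, y, z in m, then the turn about the tool's z in degrees. In form: [[[dx, dy, dz, spin], ...]]. A call has 1 to 5 rows; each row shifts and turns the pose as measured when the row begins, along the tool's axes as they then stand; what a row does not reach is not made up. A row lasts 1/10 s, in which the tool goes at most 50 mm and 8.59 degrees, less where a joint would pass 70% of its speed; a pose out of reach is approached as far as the arm can. A call with a gripper value outside its range is refused whole. "fingers" is the opening, from 0 (shut) to 1 (fully open), set as the call begins (left out, the last holds). The fingers move at their own pace and stop on an object; "newtons" is the grip in N (left out, the last holds). Time passes only in rows, so rows that do not move let the fingers close. It gives the time, the measured TCP pose, the force and the opening at its end, in the units of the state.
- manip.sense(): the state, without advancing time (a new reading comes with each control period).
- manip.snapshot(name): name is "scene" or "top"; returns (picture, depth): 384x512x3 uint8, red, green, blue; 384x512 float32, m along the optical axis (not along the pixel's ray), 0 where there is no reading.
- manip.camera_model(name): a dict with "mtx" (3x3 intrinsics, pixels), "R" (3x3) and "t" (3): a world point X has camera coordinates R X + t. Camera axes: x right, y down, z forward; pixel columns grow to the right and rows downward; lengths in m; the calibration is good to about 2 mm. A picture is of the moment at which its call begins. camera_model takes no time and is no camera call.
- manip.sign_off(): hands the job in, once; it reports no verdict.
The state is a dict: "t": time; "q": joint angles; "qd": joint speeds; "tau": joint torques, N m; "tcp_pos": TCP position; "tool_rot": TCP orientation; "force": force on the tool from outside, world axes, zero at the start; "ft_torque": the same for the moment, N m; "finger_gap": opening from 0.0 (shut) to 1.0 (fully open).
Only numpy, scipy, OpenCV 4.12 (cv2) and the standard library are available. Lean on these libraries where they do the work, as an engineer would, in place of code of your own. Each camera call takes 0.05 s, during which the arm holds its last target.

### The job

Lock the small metal loading box on the bench. First slide its flat cover toward you until the well with the ring in it is fully closed, next flip the safety catch right over to the outside by its thumb tab so that it no longer bars the lever, and then pull the sprung lever by its crossbar toward you all the way to its stop. Finish while still holding the lever there with the gripper, as it springs back when let go, and leave the ring clamp, the small flange and the wrench beside the box where they lie.

Things in the scene. Friction and masses are not known exactly. Their poses are not given: they have to be found in the camera images.
- load_box: The loading box: an aluminium base plate 150 (x) x 270 (y) x 12 mm fixed to the bench, carrying the covered well at its left (+y) half, a low grey bolt housing in the middle, and the lever and catch at its right (-y) half. Origin at the centre of the plate's underside, on the bench; its x axis points away from the robot's side, y to the left, z up. It does not move.
- cover (a joint): Slide of the flat steel cover (74 x 78 x 6 mm, its top 43 mm above the bench) between two guide rails (tops 49 mm above the bench, 72 mm apart between their lips): 0 m = the well fully closed (end stop), grows along the box's +x as the cover opens, up to 0.068 m. About 1.5 N of friction; it stays where it is left.
- cover_grip (a point): On the cover's upright grip, a steel block 12 mm thick (box x), 42 mm wide (box y), rising from the cover's top (43 mm above the bench) to 74 mm above the bench; this point is on its mid-plane, 62 mm above the bench. Moves with the cover.
- catch (a joint): Hinge of the dark steel safety catch, a rod along the box's x axis: 0 rad = barring the lever (thumb tab upright, its 40 mm leg lying level across the front of the lever's stem, which physically stops the lever); grows as the tab tips outward to the box's -y side and the leg swings up; end stop 1.45 rad. The lever is free above about 1.0 rad. Stiff hinge (0.04 N m): it stays where it is left.
- catch_tab (a point): Middle of the top edge of the catch's thumb tab, a plate 30 mm wide (box x), 8 mm thick and 46 mm tall above the hinge line; 115 mm above the bench when upright. Its y axis is the box's y axis turned with the tab.
- catch_pivot (a point): Fixed point on the catch's hinge line below the tab: 70 mm above the bench, hinge line along the box's x. The rod is 14 mm thick there; bearing posts 10 mm thick (box x) and rising to 78 mm above the bench stand 32 mm to either side of this point along the box's x.
- lever (a joint): Hinge of the sprung lever: 0 rad = at rest, leaning 0.25 rad back away from the robot's side; grows as it is pulled toward the robot's side (box -x), end stop 0.75 rad (leaning 0.5 rad forward). A spring returns it to 0 when let go: about 2 N at the crossbar at rest, 7 N at the stop. While the catch is on, it meets the catch after about 0.06 rad and then yields only slightly (about 0.13 rad in all at a 25 N pull).
- lever_bar (a point): The place to hold on the lever's black crossbar, on its centre line: a round bar 16 mm thick and 74 mm long, lying along the box's y axis at the top of the lever, 150 mm from the hinge line; it sticks out to the left (+y) of the lever's 12 mm square stem, and this point is 38 mm left of the stem and 26 mm from the bar's free end. About 175 mm above the bench at rest, 162 mm at the stop.
- lever_hinge (a point): Fixed point on the lever's hinge line (which runs along the box's y axis), in the plane in which lever_bar swings; 30 mm above the bench.
- ring_clamp: Bystander: a metal ring clamp with wing screw, 70 x 49 x 20 mm, lying to the right of the box. Origin at its underside.
- blank_flange_1: Bystander: a small round metal flange, 34 mm wide and 8 mm thick, lying to the right of the box. Origin at its underside.
- wrench_13: Bystander: a combination wrench, 198 mm long and 6 mm thick, lying to the left of the box. Origin at its underside.

How it is judged:
On the way, in this order (a step that is already met when the one before it is completed fails the run):
1. the cover is slid fully shut over the well (value of joint cover below 0.005 m), for 0.2 s.
2. the safety catch is flipped over, clear of the lever (value of joint catch above 1.05 rad and value of joint lever below 0.15 rad), for 0.2 s.
3. the lever is pulled to its stop by the gripper (value of joint lever above 0.66 rad and contact force between the fingers and lever above 1 N), for 0.3 s.
At the end, for the whole second after the job is handed in: The cover is shut within 5 mm, the catch is flipped by more than 1.05 rad, and the gripper's fingers still hold the lever, at rest, within 0.09 rad of its stop (all of step 3 and value of joint cover below 0.005 m and value of joint catch above 1.05 rad and velocity of joint lever between -0.1 and 0.1 rad/s); the arm keeps its last pose, push and grip.
It fails at once if a bystander beside the box is shifted by more than 30 mm (distance of any of ring_clamp, blank_flange_1, wrench_13 from where it was at the start of the episode above 0.03 m).
It also fails if it takes over 51 s, if anything falls off the work surface, if the arm or the gripper's body presses on something with over 40 N, if the wrist force passes 120 N, or if a joint passes its speed limit or range.

## Working session

There is one attempt and no reset: what is moved stays moved. The work goes in short steps, Python scripts to look and compute and a tool call to move; the robot and the scene stay as the last step left them, time stands still between calls to the robot, and variables do not carry over. Pictures are saved under pics/ and viewed, and the job is handed in when it is done.

Besides the shell and the picture viewer there is one more tool, called after "Call:" as a command line: name --argument value ..., lists and objects as JSON in quotes. apply_moves: Moves the arm, as the interface text tells. Its arguments: {"type":"object","properties":{"increments":{"type":"array","items":{"type":"array","items":{"type":"array","items":{"type":"number"}}}},"fingers":{"type":"number"},"newtons":{"type":"number"}},"required":["increments"]}

```bash
ls; mkdir -p pics; python3 - <<'E'
from station import manip
import cv2,numpy as np
print(manip.sense())
print(manip.finger_overhang)
for n in ("scene","top"):
    p,d=manip.snapshot(n); cv2.imwrite(f"pics/{n}0.png",cv2.resize(p[:,:,::-1],(800,600),interpolation=cv2.INTER_CUBIC)); np.savez(f"{n}0.npz",p=p,d=d)
    print(n,manip.camera_model(n))
E
```

```text
pics
{'t': 0.0, 'q': array([-1.28349570e+00,  5.28439797e-01,  1.43391431e+00, -2.77861777e-05,
        1.18141838e+00, -1.78494844e-01]), 'qd': array([ 0.00177014,  0.00279267, -0.00128833,  0.00210642, -0.00030124,
       -0.0004044 ]), 'tau': array([ 1.44440164e-04, -4.42353845e+01, -1.78022557e+01, -4.30753869e-05,
        8.50632205e-03, -8.02691034e-06]), 'tcp_pos': array([ 0.28056776, -0.55784569,  0.30294584]), 'tool_rot': array([ 9.72999891e-01,  2.30803000e-01, -7.20938083e-05, -1.08760684e-03]), 'force': array([-0.03758713,  0.27276918, -0.08142299]), 'ft_torque': array([ 0.01586057, -0.00059503, -0.00394141]), 'finger_gap': 1.0008859189418422}
0.0726
scene {'mtx': array([[432.77557762,   0.        , 252.57128148],
       [  0.        , 432.77557762, 194.21889573],
       [  0.        ,   0.        ,   1.        ]]), 'R': array([[ 0.47478053, -0.88008982, -0.00503535],
       [-0.41682325, -0.21981658, -0.88200853],
       [ 0.77513988,  0.42085933, -0.47120654]]), 't': array([-0.21843194,  0.32236102,  0.9212471 ])}
top {'mtx': array([[406.66819979,   0.        , 257.84514546],
       [  0.        , 406.66819979, 190.30099773],
       [  0.        ,   0.        ,   1.        ]]), 'R': array([[-0.00302919, -0.99992975,  0.01145918],
       [-0.99883167,  0.00247278, -0.04826155],
       [ 0.04822982, -0.01159198, -0.998769  ]]), 't': array([0.00810318, 0.52405977, 1.08377241])}
```

View pics/scene0.png

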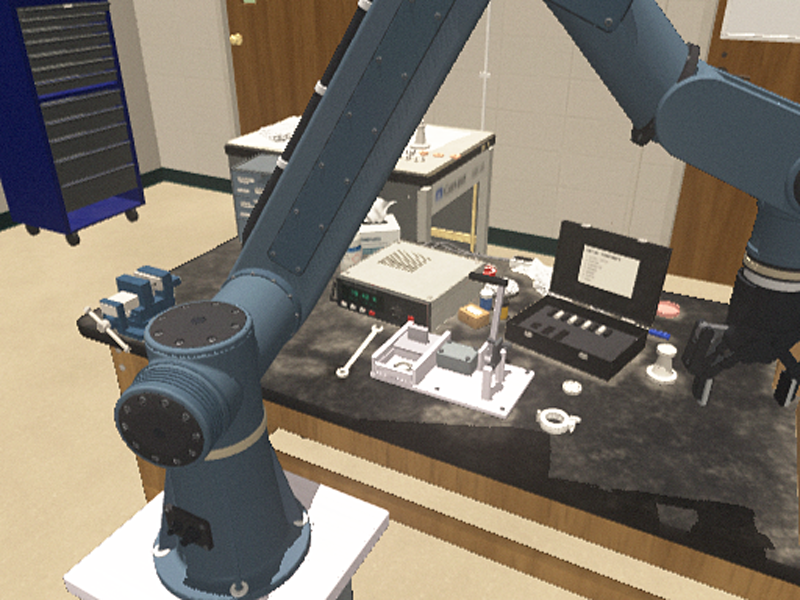

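View pics/top0.png

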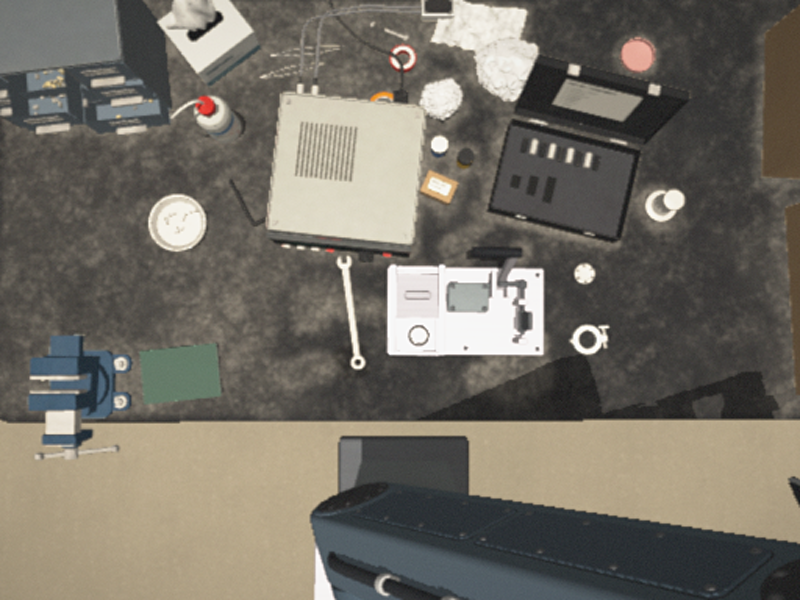

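The top view shows the box plate spanning about (388..544, 265..355), with the cover at the upper left, the grip at (418,295) and the ring at (418,335). The lever bar is at (495,253) and the catch at (522,300). I'll enlarge both views.

```bash
python3 - <<'E'
import cv2,numpy as np
p=np.load("top0.npz")['p'][150:240,240:360,::-1]
cv2.imwrite("pics/topc.png",cv2.resize(p,None,fx=6.6,fy=6.6,interpolation=cv2.INTER_CUBIC))
p=np.load("scene0.npz")['p'][165:270,230:350,::-1]
cv2.imwrite("pics/scenec.png",cv2.resize(p,None,fx=5.7,fy=5.7,interpolation=cv2.INTER_CUBIC))
E
```

```text
(no output)
```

View pics/topc.png

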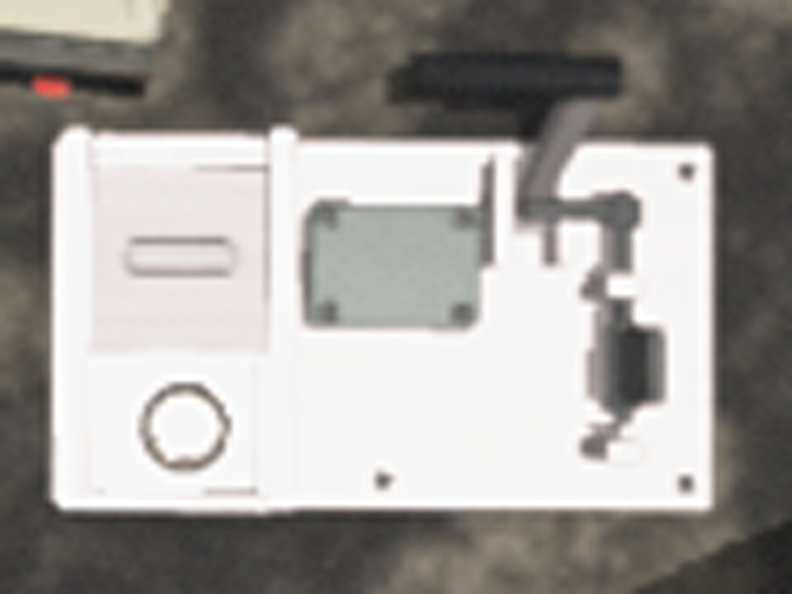

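View pics/scenec.png

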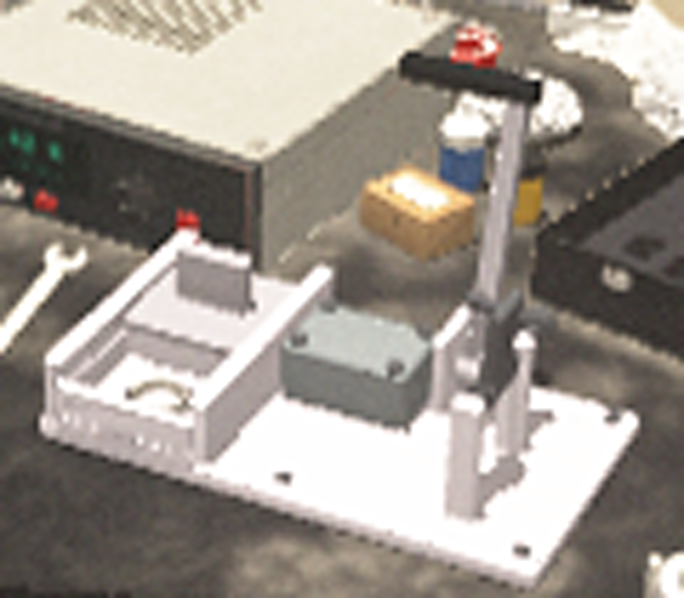

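```bash
cat > h.py <<'E'
import numpy as np
from station import manip
TOP=manip.camera_model("top"); SC=manip.camera_model("scene")
def ray(c,u,v):
    R,t=c["R"],c["t"]; o=-R.T@t; d=R.T@np.linalg.inv(c["mtx"])@np.array([u,v,1.]); return o,d
def atz(c,u,v,z):
    o,d=ray(c,u,v); return o+d*(z-o[2])/d[2]
def tri(u1,v1,u2,v2):
    o1,d1=ray(TOP,u1,v1);o2,d2=ray(SC,u2,v2)
    s=np.linalg.lstsq(np.c_[d1,-d2],o2-o1,rcond=None)[0]
    a,b=o1+s[0]*d1,o2+s[1]*d2; return (a+b)/2,np.linalg.norm(a-b)
def proj(c,X):
    x=c["mtx"]@(c["R"]@np.asarray(X)+c["t"]); return x[:2]/x[2]
E
python3 - <<'E'
from h import *
import cv2
np.set_printoptions(precision=4,suppress=True)
T=lambda x,y:(240+x/6.6-.42+0,150+y/6.6-.42)
S=lambda x,y:(230+x/5.7-.41,165+y/5.7-.41)
for n,x,y in [("c1",53,138),("c2",713,145),("c3",713,510),("c4",53,510)]:
    print(n,atz(TOP,*T(x,y),.012))
print("plate front L/R scene",atz(SC,*S(535,580),.012),atz(SC,*S(638,418),.012))
print("grip",atz(TOP,*T(181,257),.074),tri(*T(181,257),*S(214,255)))
print("grip R front edge",tri(*T(238,275),*S(250,262)))
print("bar right end", tri(*T(622,75),*S(540,92)))
print("bar left end", tri(*T(390,83),*S(403,66)))
print("bar@z", atz(TOP,*T(408,75),.183),atz(TOP,*T(620,75),.183))
print("tab", atz(TOP,*T(610,367),.115),)
for n,C in(("top0",TOP),("scene0",SC)):
    d=np.load(n+".npz")['d']; print(n,d.shape,(d>0).mean())
d=np.load("top0.npz")['d']
v,u=np.mgrid[150:240,240:360]
X=np.stack([(u-TOP["mtx"][0,2])/TOP["mtx"][0,0],(v-TOP["mtx"][1,2])/TOP["mtx"][1,1],np.ones_like(u)],-1)*d[150:240,240:360,None]
W=(X-TOP["t"])@TOP["R"]
z=W[...,2]
im=np.clip(z/.19*255,0,255).astype(np.uint8)
cv2.imwrite("pics/topz.png",cv2.resize(cv2.applyColorMap(im,cv2.COLORMAP_JET),None,fx=6.6,fy=6.6,interpolation=cv2.INTER_NEAREST))
def reg(x0,x1,y0,y1,zl,zh):
    m=(z>zl)&(z<zh); yy,xx=np.mgrid[0:90,0:120]*6.6
    m&=(xx>=x0)&(xx<=x1)&(yy>=y0)&(yy<=y1); P=W[m]; print(len(P),P.mean(0) if len(P) else'',P.min(0),P.max(0)) if len(P) else print(0)
print("grip");reg(100,260,200,300,.06,.09)
print("bar");reg(380,640,30,110,.14,.21)
print("tab");reg(560,690,300,430,.09,.14)
print("cover");reg(100,260,160,350,.036,.05)
print("plate");reg(300,700,350,500,.005,.02)
E
```

```text
c1 [0.5778 0.0342 0.012 ]
c2 [ 0.5744 -0.2368  0.012 ]
c3 [ 0.425  -0.2348  0.012 ]
c4 [0.4259 0.0344 0.012 ]
plate front L/R scene [ 0.4166 -0.2355  0.012 ] [ 0.5677 -0.2354  0.012 ]
grip [ 0.5256 -0.016   0.074 ] (array([ 0.5254, -0.0154,  0.07  ]), np.float64(0.0016492877596135944))
grip R front edge (array([ 0.5187, -0.0381,  0.0754]), np.float64(0.0006654266351701696))
bar right end (array([ 0.5832, -0.166 ,  0.1747]), np.float64(0.0024698175664218925))
bar left end (array([ 0.5827, -0.0888,  0.1712]), np.float64(0.005664917483141221))
bar@z [ 0.5828 -0.0912  0.183 ] [ 0.5827 -0.1648  0.183 ]
tab [ 0.4823 -0.1733  0.115 ]
top0 (384, 512) 0.9961649576822916
scene0 (384, 512) 0.9353383382161459
grip
67 [ 0.526  -0.0141  0.0728] [ 0.5217 -0.0341  0.0681] [0.5324 0.0044 0.0766]
bar
238 [ 0.5824 -0.1294  0.179 ] [ 0.5732 -0.1648  0.1415] [ 0.5907 -0.0916  0.1858]
tab
70 [ 0.4819 -0.1881  0.1085] [ 0.468  -0.1941  0.092 ] [ 0.4954 -0.1843  0.1174]
cover
601 [ 0.5256 -0.0185  0.0421] [ 0.4892 -0.0489  0.0369] [0.5632 0.0119 0.0481]
plate
1200 [ 0.4575 -0.1446  0.0112] [ 0.4298 -0.2322  0.0052] [ 0.487  -0.0687  0.0189]
```

View pics/topz.png

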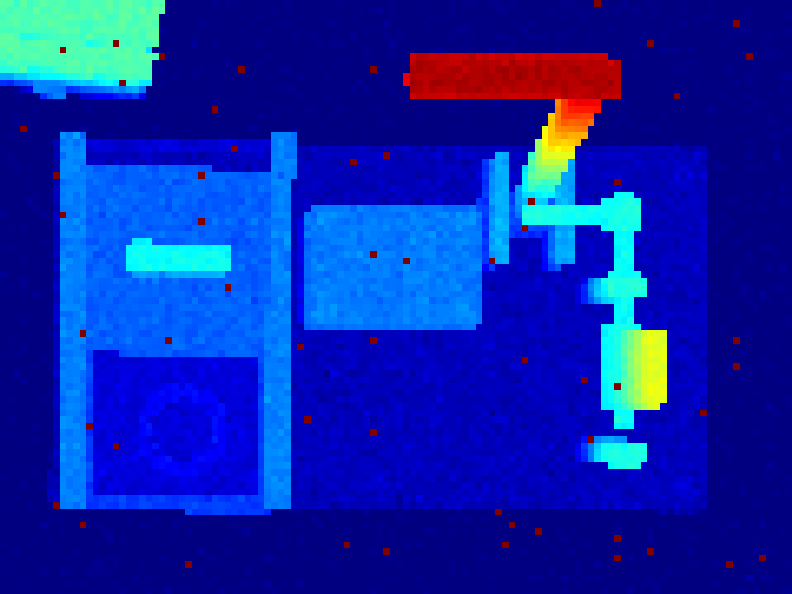

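```bash
cat >> h.py <<'E'
from scipy.spatial.transform import Rotation as Ro
np.set_printoptions(precision=4,suppress=True)
def cloud(n,p,d):
    C=TOP if n=="top" else SC
    v,u=np.mgrid[0:384,0:512]
    X=np.stack([(u-C["mtx"][0,2])/C["mtx"][0,0],(v-C["mtx"][1,2])/C["mtx"][1,1],np.ones_like(u)],-1)*d[...,None]
    W=(X-C["t"])@C["R"]; W[d==0]=np.nan; return W
def st():
    s=manip.sense(); R=Ro.from_quat(s["tool_rot"]); M=R.as_matrix()
    return s,M,np.degrees(np.arctan2(M[1,1],M[0,1])) # yaw of tool y
def plan(target,yawt=0,n=5,maxstep=.048,maxspin=8.4):
    s,M,yaw=st(); p=s["tcp_pos"].copy(); rows=[]
    for i in range(n):
        e=np.array(target)-p; L=np.linalg.norm(e); 
        if L>maxstep:e*=maxstep/L
        dy=np.clip(yawt-yaw,-maxspin,maxspin)
        b=M.T@e; rows.append([round(float(x),4) for x in b]+[round(float(-dy),2)])
        p=p+e; yaw+=dy; M=Ro.from_euler('z',dy,degrees=True).as_matrix()@M
    print("t",s["t"],"p",s["tcp_pos"],"yaw",st()[2],"gap",s["finger_gap"],"F",s["force"]); print(rows)
E
python3 - <<'E'
from h import *
f=np.load("top0.npz");W=cloud("top",f['p'],f['d'])
P=W[np.isfinite(W[...,2])]
m=(P[:,0]>.56)&(P[:,0]<.66)&(P[:,1]>-.07)&(P[:,1]<.05)&(P[:,2]>.02)&(P[:,2]<.13)
Q=P[m]
for x in np.arange(.57,.66,.01):
    q=Q[(Q[:,0]>=x)&(Q[:,0]<x+.01)]; print(round(x,3),len(q), q[:,2].max() if len(q) else '', (q[:,1].min(),q[:,1].max()) if len(q) else '')
f=np.load("scene0.npz");W=cloud("scene",f['p'],f['d']);P=W[np.isfinite(W[...,2])]
def r(n,x0,x1,y0,y1,z0,z1):
    q=P[(P[:,0]>x0)&(P[:,0]<x1)&(P[:,1]>y0)&(P[:,1]<y1)&(P[:,2]>z0)&(P[:,2]<z1)]
    print(n,len(q),np.median(q,0),np.percentile(q,3,0),np.percentile(q,97,0))
r("grip",.49,.56,-.045,.015,.052,.085)
r("bar",.55,.61,-.18,-.07,.165,.2)
r("tab",.46,.505,-.21,-.16,.09,.13)
r("instr",.57,.7,-.06,.05,.02,.2)
plan([.526,-.0155,.29])
E
```

```text
0.57 27 0.05434710796010875 (np.float64(-0.061839000269181994), np.float64(0.03006596377094345))
0.58 0  
0.59 112 0.08913896281632443 (np.float64(-0.003580146854814852), np.float64(0.049753176957474284))
0.6 79 0.090063026633665 (np.float64(-0.005760969635265114), np.float64(0.049864268415893816))
0.61 94 0.09093254767931276 (np.float64(-0.008309106730839313), np.float64(0.04984695609488754))
0.62 96 0.09147818484009022 (np.float64(-0.008330511112064926), np.float64(0.0498475036486612))
0.63 87 0.09161391790719835 (np.float64(-0.008381181134953274), np.float64(0.04967506674965813))
0.64 96 0.0919010610927131 (np.float64(-0.011020879278294898), np.float64(0.049743941800701526))
0.65 98 0.09078757769400649 (np.float64(-0.010940119464231157), np.float64(0.04974465839459725))
0.66 0  
grip 97 [ 0.5201 -0.0173  0.0646] [ 0.5153 -0.0348  0.0528] [0.528  0.0035 0.0731]
bar 143 [ 0.5762 -0.1316  0.1756] [ 0.5711 -0.1649  0.1661] [ 0.5855 -0.0948  0.181 ]
tab 51 [ 0.4738 -0.1915  0.1053] [ 0.4642 -0.1941  0.0917] [ 0.4941 -0.1867  0.1145]
instr 802 [0.6265 0.004  0.0715] [ 0.5907 -0.0148  0.0242] [0.6966 0.0476 0.0868]
t 0.1 p [ 0.2806 -0.5579  0.303 ] yaw -63.31590518269686 gap 1.0051749157475034 F [-0.2132  1.0814  0.1047]
[[0.0373, -0.0302, 0.0011, -8.4], [0.0413, -0.0244, 0.0011, -8.4], [0.0444, -0.0181, 0.0011, -8.4], [0.0466, -0.0114, 0.0011, -8.4], [0.0478, -0.0045, 0.0011, -8.4]]
```

Call:
apply_moves --increments '[[[0.037,-0.03,0.001,-8.4],[0.041,-0.024,0.001,-8.4],[0.044,-0.018,0.001,-8.4],[0.047,-0.011,0.001,-8.4],[0.048,-0.0045,0.001,-8.4]]]' --fingers 0.5 --newtons 30

```text
t: 0.6
tcp_pos: [0.3778, -0.3395, 0.2951]
tool_rot: [0.822, 0.57, -0.001, 0.0]
force: [0.8, -0.9, 0.4]
finger_gap: 0.5
```

```bash
python3 -c "
from h import *
plan([.526,-.0155,.27])"
```

```text
t 0.6 p [ 0.3778 -0.3395  0.2951] yaw -20.505193697300687 gap 0.4998253866173744 F [ 0.7709 -0.8509  0.3865]
[[0.0478, 0.0034, 0.0033, -8.4], [0.0468, 0.0103, 0.0033, -8.4], [0.0447, 0.0171, 0.0033, -3.71], [0.0435, 0.0199, 0.0033, -0.0], [0.0435, 0.0199, 0.0033, -0.0]]
```

Call:
apply_moves --increments '[[[0.048,0.0035,0.002,-8.4],[0.047,0.01,0.002,-8.4],[0.045,0.017,0.002,-3.7],[0.0435,0.02,0.002,0],[0.0435,0.02,0.002,0]]]'

```text
t: 1.1
tcp_pos: [0.4775, -0.1108, 0.2838]
tool_rot: [0.703, 0.711, -0.0, -0.001]
force: [0.7, -0.6, 0.0]
finger_gap: 0.499
```

```bash
python3 -c "
from h import *
plan([.526,-.0155,.24])"
```

```text
t 1.1 p [ 0.4775 -0.1108  0.2838] yaw 0.6554353561763493 gap 0.4989735877961558 F [ 0.6725 -0.5529  0.0069]
[[0.0393, 0.0206, 0.0182, 0.66], [0.0396, 0.0202, 0.0182, -0.0], [0.0161, 0.0082, 0.0074, -0.0], [0.0, 0.0, 0.0, -0.0], [0.0, 0.0, 0.0, -0.0]]
```

Call:
apply_moves --increments '[[[0.039,0.02,0.01,0.6],[0.039,0.02,0.014,0],[0.016,0.008,0.008,0],[0,0,0.01,0],[0,0,0,0]]]'

```text
t: 1.6
tcp_pos: [0.5268, -0.006, 0.2391]
tool_rot: [0.703, 0.711, -0.0, -0.001]
force: [-0.3, -0.2, -0.4]
finger_gap: 0.501
```

```bash
python3 -c "
from h import *
import cv2
plan([.526,-.0155,.125])
p,d=manip.snapshot('scene');cv2.imwrite('pics/s1.png',cv2.resize(p[130:290,200:400,::-1],None,fx=3.7,fy=3.7,interpolation=cv2.INTER_CUBIC))"
```

```text
t 1.6 p [ 0.5268 -0.006   0.2391] yaw 0.6049157147475266 gap 0.500774827968941 F [-0.3323 -0.2109 -0.3567]
[[-0.004, -0.0003, 0.0478, 0.6], [-0.0041, -0.0002, 0.0478, -0.0], [-0.0016, -0.0001, 0.0185, -0.0], [0.0, 0.0, 0.0, -0.0], [0.0, 0.0, 0.0, -0.0]]
```

View pics/s1.png

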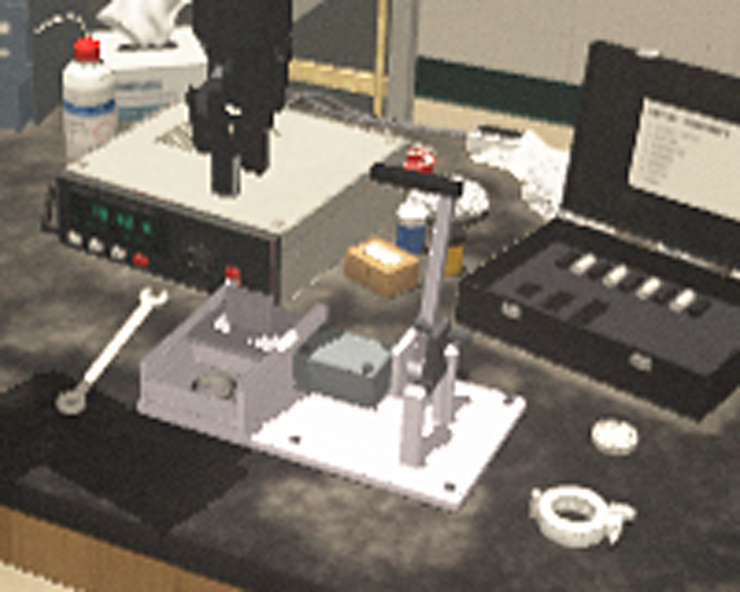

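The fingers, at (240,170), are above the cover. They straddle in the x direction, with the near and far fingers visible. I'm descending now.

Call:
apply_moves --increments '[[[-0.004,0,0.045,0.6],[-0.004,0,0.03,0],[-0.002,0,0.02,0],[0,0,0.008,0],[0,0,0,0]]]'

```text
t: 2.15
tcp_pos: [0.529, -0.0237, 0.1372]
tool_rot: [0.711, 0.704, 0.002, 0.003]
force: [0.5, 0.2, 0.7]
finger_gap: 0.503
```

```bash
python3 -c "
from h import *
import cv2
plan([.526,-.0155,.124])
p,d=manip.snapshot('scene');cv2.imwrite('pics/s2.png',cv2.resize(p[130:290,200:400,::-1],None,fx=3.7,fy=3.7,interpolation=cv2.INTER_CUBIC))"
```

```text
t 2.15 p [ 0.529  -0.0237  0.1372] yaw -0.5736631226701409 gap 0.5032681339685522 F [0.5489 0.2438 0.7196]
[[0.0082, -0.0032, 0.0132, -0.57], [0.0, 0.0, 0.0, -0.0], [0.0, 0.0, 0.0, -0.0], [0.0, 0.0, 0.0, -0.0], [0.0, 0.0, 0.0, -0.0]]
```

View pics/s2.png

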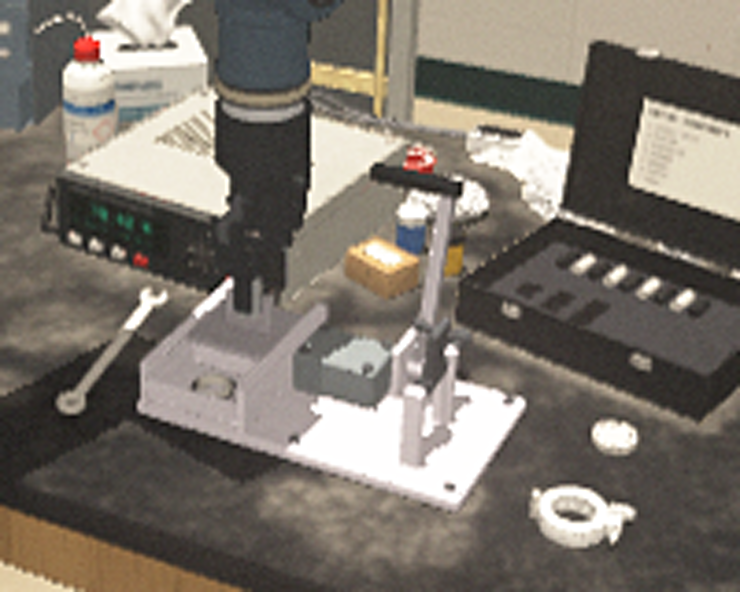

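The fingers straddle the grip at about (250,300), but slightly to the right of its middle. I'll correct that, go down and close.

Call:
apply_moves --increments '[[[0.007,-0.002,0.006,-0.5],[0,0,0.006,0],[0,0,0,0]]]'

```text
t: 2.5
tcp_pos: [0.5288, -0.0171, 0.1279]
tool_rot: [0.708, 0.707, 0.004, 0.006]
force: [0.8, 0.1, -0.0]
finger_gap: 0.501
```

Call:
apply_moves --increments '[[[0,0,0,0],[0,0,0,0],[0,0,0,0],[0,0,0,0]]]' --fingers 0 --newtons 30

```text
t: 2.9
tcp_pos: [0.5288, -0.0167, 0.1287]
tool_rot: [0.708, 0.707, 0.004, 0.006]
force: [1.4, -0.1, -2.5]
finger_gap: 0.132
```

Call:
apply_moves --increments '[[[0,-0.015,0,0],[0,-0.015,0,0],[0,-0.015,0,0],[0,-0.01,0,0]]]'

```text
t: 3.3
tcp_pos: [0.4774, -0.016, 0.1287]
tool_rot: [0.709, 0.706, 0.008, 0.01]
force: [1.0, 1.0, -1.0]
finger_gap: 0.134
```

```bash
python3 -c "
from h import *
plan([.459,-.0155,.128])"
```

```text
t 3.3 p [ 0.4774 -0.016   0.1287] yaw -0.24177521139501104 gap 0.13434339064455872 F [ 1.0488  0.9544 -1.0054]
[[0.0005, -0.0184, 0.0003, -0.24], [0.0, 0.0, 0.0, -0.0], [0.0, 0.0, 0.0, -0.0], [0.0, 0.0, 0.0, -0.0], [0.0, 0.0, 0.0, -0.0]]
```

Call:
apply_moves --increments '[[[0,-0.01,0,0],[0,-0.006,0,0],[0,-0.004,0,0],[0,-0.003,0,0]]]'

```text
t: 3.7
tcp_pos: [0.4596, -0.0159, 0.1287]
tool_rot: [0.71, 0.704, 0.014, 0.017]
force: [7.1, 7.2, -2.6]
finger_gap: 0.13
```

Call:
apply_moves --increments '[[[0,-0.003,0,0],[0,-0.003,0,0]]]'

```text
t: 3.9
tcp_pos: [0.4588, -0.0158, 0.1287]
tool_rot: [0.71, 0.703, 0.017, 0.021]
force: [7.7, 4.8, -2.1]
finger_gap: 0.134
```

```bash
python3 -c "
from h import *
import cv2
s,M,y=st();print(M[:,2],s['tcp_pos'],s['force'])
print('grasp pt',s['tcp_pos']+.063*M[:,2])
p,d=manip.snapshot('top');cv2.imwrite('pics/t3.png',cv2.resize(p[150:240,240:360,::-1],None,fx=6.6,fy=6.6,interpolation=cv2.INTER_CUBIC))
p,d=manip.snapshot('scene');cv2.imwrite('pics/s3.png',cv2.resize(p[130:290,200:400,::-1],None,fx=3.7,fy=3.7,interpolation=cv2.INTER_CUBIC))"
```

```text
[ 0.0551 -0.0059 -0.9985] [ 0.4588 -0.0158  0.1287] [ 7.6753  4.7954 -2.145 ]
grasp pt [ 0.4623 -0.0162  0.0658]
```

View pics/s3.png

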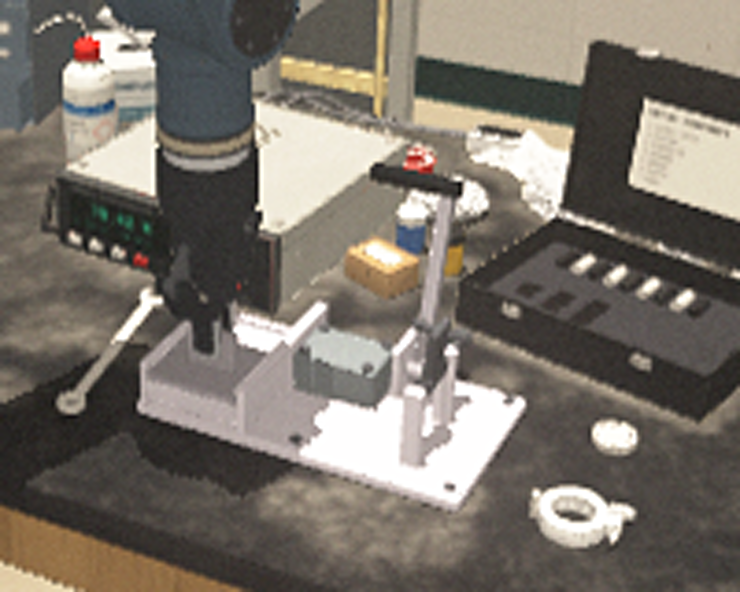

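View pics/t3.png

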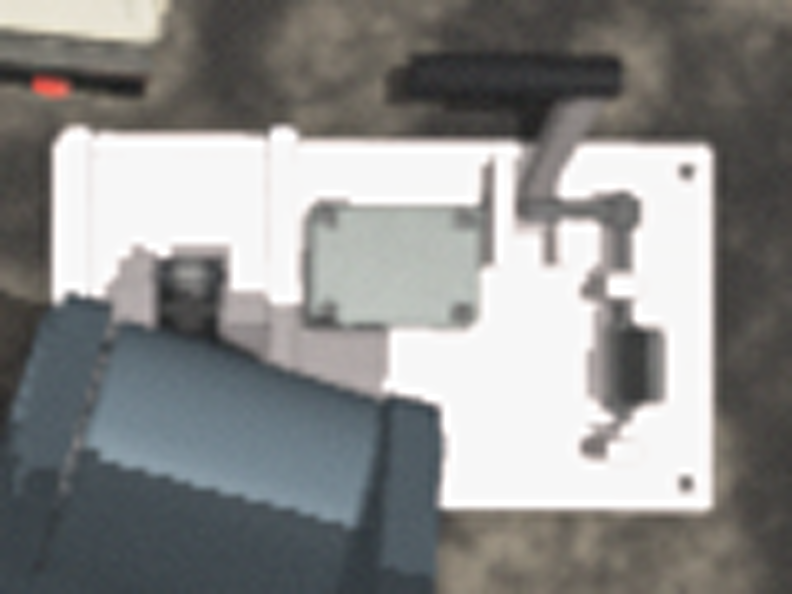

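The cover has come forward and the well looks closed at (200,370). The 7.7 N force without motion indicates the stop. I'll release and rise.

Call:
apply_moves --increments '[[[0,0,0,0],[0,0,0,0],[0,0,-0.02,0],[0,0,-0.04,0],[0,0,-0.04,0]]]' --fingers 0.4

```text
t: 4.5
tcp_pos: [0.4505, -0.0152, 0.226]
tool_rot: [0.71, 0.704, 0.013, 0.016]
force: [0.9, -0.4, -0.1]
finger_gap: 0.403
```

```bash
python3 -c "
from h import *
import cv2
s,M,y=st();print(M[:,2],s['tcp_pos'],s['force'])
p,d=manip.snapshot('scene');cv2.imwrite('pics/s4.png',cv2.resize(p[130:290,200:400,::-1],None,fx=3.7,fy=3.7,interpolation=cv2.INTER_CUBIC))
W=cloud('scene',p,d);P=W[np.isfinite(W[...,2])]
q=P[(P[:,0]>.42)&(P[:,0]<.56)&(P[:,1]>-.04)&(P[:,1]<.01)&(P[:,2]>.053)&(P[:,2]<.075)]
print(len(q),np.median(q,0),np.percentile(q,3,0),np.percentile(q,97,0))
"
```

```text
[ 0.0409 -0.0031 -0.9992] [ 0.4505 -0.0152  0.226 ] [ 0.8669 -0.421  -0.108 ]
101 [ 0.4563 -0.0162  0.065 ] [ 0.4518 -0.0347  0.054 ] [0.4642 0.0072 0.0729]
```

View pics/s4.png

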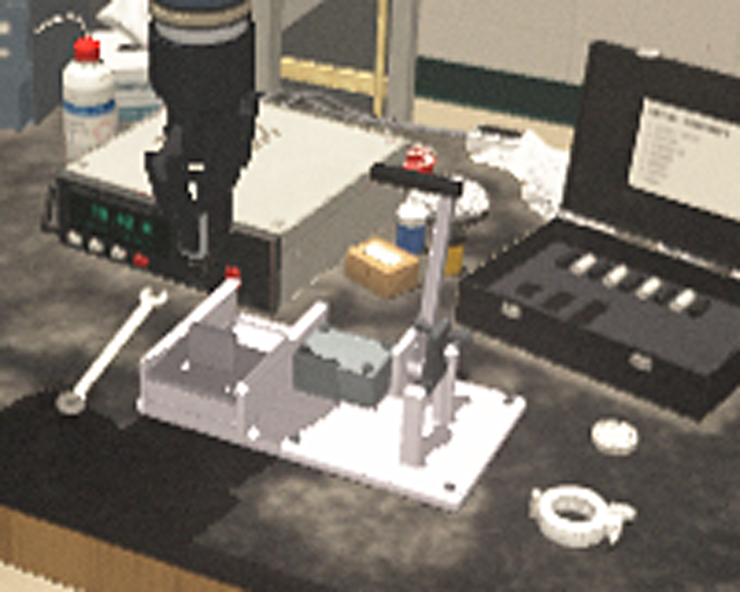

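The grip's front face is now at x≈.456 (it was .520), so the cover moved about 64 mm and its front sits flush at the front of the box. Next is the catch, with the fingers shut.

```bash
python3 -c "
from h import *
plan([.478,-.15,.226])"
```

```text
t 4.55 p [ 0.4528 -0.0157  0.2313] yaw -0.40298712599864545 gap 0.39664179078080647 F [ 1.0316 -0.0978  2.3515]
[[-0.0471, 0.0091, 0.0026, -0.4], [-0.0471, 0.0088, 0.0026, -0.0], [-0.0401, 0.0074, 0.0022, -0.0], [0.0, 0.0, 0.0, -0.0], [0.0, 0.0, 0.0, -0.0]]
```

Call:
apply_moves --increments '[[[-0.04,0.009,0.002,-0.4],[-0.045,0.009,0.002,0],[-0.035,0.007,0,0],[-0.005,0,0,0],[0,0,0,0]]]' --fingers 0

```text
t: 5.05
tcp_pos: [0.4772, -0.1444, 0.2323]
tool_rot: [0.705, 0.708, 0.016, 0.023]
force: [0.3, 1.1, 0.9]
finger_gap: -0.004
```

```bash
python3 -c "
from h import *
import cv2
s,M,y=st();print(M[:,2])
plan([.478,-.15,.175])
p,d=manip.snapshot('top');cv2.imwrite('pics/t5.png',cv2.resize(p[150:240,240:360,::-1],None,fx=6.6,fy=6.6,interpolation=cv2.INTER_CUBIC))"
```

```text
[ 0.0564 -0.0098 -0.9984]
t 5.05 p [ 0.4772 -0.1444  0.2323] yaw 0.27961516942606446 gap -0.00389377870306445 F [0.2623 1.1143 0.861 ]
[[-0.0042, -0.0021, 0.0478, 0.28], [-0.0008, -0.0004, 0.0095, -0.0], [0.0, 0.0, 0.0, -0.0], [0.0, 0.0, 0.0, -0.0], [0.0, 0.0, 0.0, -0.0]]
```

View pics/t5.png

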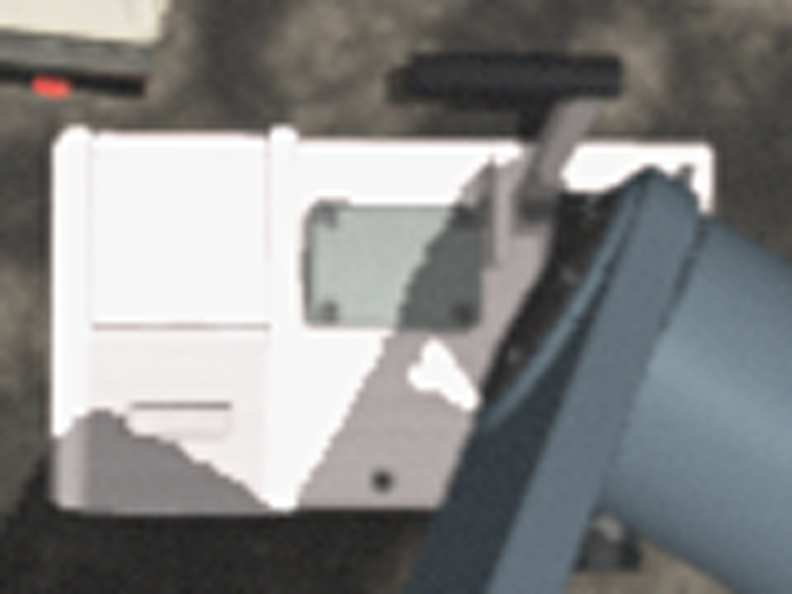

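The top view shows the cover from row 325 to about 510, flush with the box front, so the well is closed. Next I lower the shut fingers to the left of the tab.

Call:
apply_moves --increments '[[[-0.002,-0.002,0.035,0.3],[-0.001,0,0.02,0],[0,0,0.004,0],[0,0,0,0]]]'

```text
t: 5.5
tcp_pos: [0.4768, -0.1427, 0.172]
tool_rot: [0.705, 0.708, 0.016, 0.022]
force: [-0.3, -0.3, -0.6]
finger_gap: 0.003
```

```bash
python3 -c "
from h import *
import cv2
s,M,y=st();print(M[:,2],'tip',s['tcp_pos']+.0726*M[:,2])
plan([.477,-.15,.171])
p,d=manip.snapshot('scene');cv2.imwrite('pics/s6.png',cv2.resize(p[130:290,200:400,::-1],None,fx=3.7,fy=3.7,interpolation=cv2.INTER_CUBIC))"
```

```text
[ 0.0542 -0.0078 -0.9985] tip [ 0.4807 -0.1432  0.0995]
t 5.5 p [ 0.4768 -0.1427  0.172 ] yaw 0.2667880207800522 gap 0.00306801997997762 F [-0.2598 -0.2832 -0.5789]
[[-0.0073, 0.0001, 0.001, 0.27], [0.0, 0.0, 0.0, -0.0], [0.0, 0.0, 0.0, -0.0], [0.0, 0.0, 0.0, -0.0], [0.0, 0.0, 0.0, -0.0]]
```

View pics/s6.png

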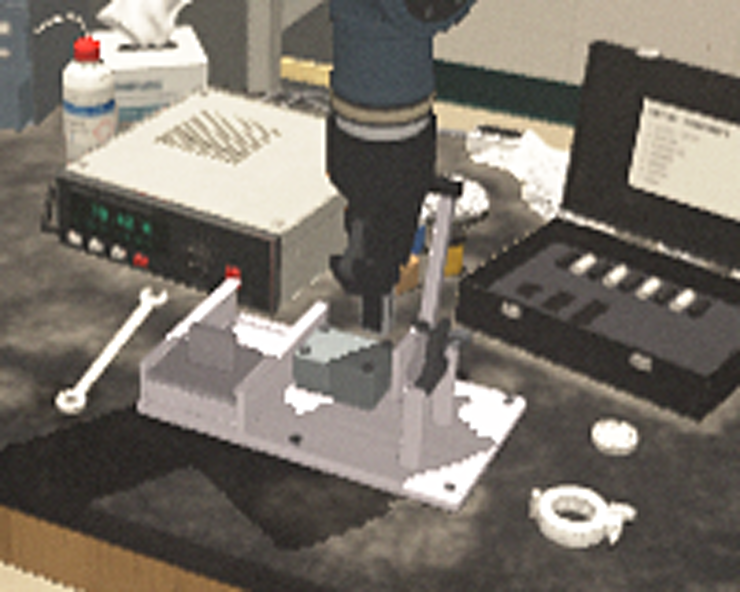

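The shut fingertips at (375,320) are clear of the stem, left of the tab at (432,350), and in line with it. I'm pushing to -y.

Call:
apply_moves --increments '[[[-0.02,0,0,0.3],[-0.012,0,0.002,0],[-0.01,0,0.002,0],[-0.01,0,0.002,0]]]'

```text
t: 5.95
tcp_pos: [0.4771, -0.1929, 0.1692]
tool_rot: [0.705, 0.708, 0.017, 0.022]
force: [-0.1, 1.9, 0.5]
finger_gap: 0.0
```

```bash
python3 -c "
from h import *
s,M,y=st();print(M[:,2],'tip',s['tcp_pos']+.0726*M[:,2],s['force'])"
```

```text
[ 0.0553 -0.0067 -0.9984] tip [ 0.4811 -0.1934  0.0968] [-0.1155  1.928   0.4584]
```

Call:
apply_moves --increments '[[[-0.01,0,0.003,0],[-0.01,0,0.003,0],[-0.008,0,0.004,0],[-0.006,0,0.003,0],[0,0,0,0]]]'

```text
t: 6.45
tcp_pos: [0.4784, -0.2318, 0.1557]
tool_rot: [0.706, 0.707, 0.017, 0.023]
force: [-0.2, -0.6, 1.5]
finger_gap: -0.001
```

```bash
python3 -c "
from h import *
import cv2
s,M,y=st();print(M[:,2],'tip',s['tcp_pos']+.0726*M[:,2],s['force'])
p,d=manip.snapshot('scene');cv2.imwrite('pics/s7.png',cv2.resize(p[150:260,260:380,::-1],None,fx=5.4,fy=5.4,interpolation=cv2.INTER_CUBIC))"
```

```text
[ 0.0571 -0.0085 -0.9983] tip [ 0.4825 -0.2325  0.0832] [-0.2185 -0.5584  1.491 ]
```

View pics/s7.png

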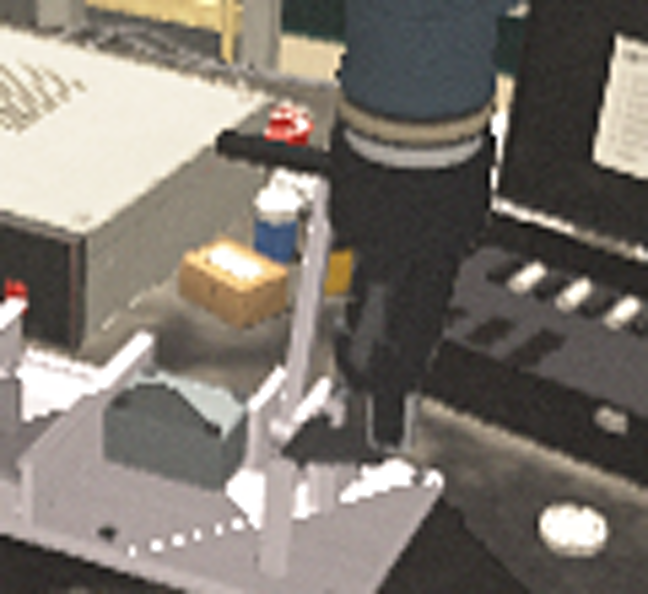

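The tab now lies nearly level at (335,435) and the leg points up. I'll move inboard a little and press down to reach the end stop.

Call:
apply_moves --increments '[[[0.01,0,0,0],[0,0,0.004,0],[0,0,0.004,0],[0,0,0.003,0]]]'

```text
t: 6.9
tcp_pos: [0.4787, -0.2209, 0.1492]
tool_rot: [0.704, 0.709, 0.016, 0.025]
force: [-9.3, 2.1, 36.4]
finger_gap: -0.001
```

```bash
python3 -c "
from h import *
s,M,y=st();print(M[:,2],'tip',s['tcp_pos']+.0726*M[:,2],s['force'])"
```

```text
[ 0.0579 -0.0127 -0.9982] tip [ 0.4829 -0.2219  0.0767] [-9.25    2.1289 36.3782]
```

The 36 N reaction means it is at its hard stop. I'll rise off it.

Call:
apply_moves --increments '[[[0,0,-0.02,0],[0,0,-0.045,0],[0,0,-0.045,0],[0,0,-0.035,0],[0,0,0,0]]]' --fingers 0.65

```text
t: 7.4
tcp_pos: [0.4702, -0.2166, 0.2994]
tool_rot: [0.703, 0.711, 0.016, 0.025]
force: [-0.0, -0.3, 0.3]
finger_gap: 0.649
```

```bash
python3 -c "
from h import *
import cv2
s,M,y=st();print(M[:,2])
p,d=manip.snapshot('scene');cv2.imwrite('pics/s8.png',cv2.resize(p[150:260,260:380,::-1],None,fx=5.4,fy=5.4,interpolation=cv2.INTER_CUBIC))
W=cloud('scene',p,d);P=W[np.isfinite(W[...,2])]
q=P[(P[:,0]>.55)&(P[:,0]<.61)&(P[:,1]>-.18)&(P[:,1]<-.07)&(P[:,2]>.16)&(P[:,2]<.2)]
print(len(q),np.median(q,0),np.percentile(q,3,0),np.percentile(q,97,0))
plan([.577,-.117,.31])"
```

```text
[ 0.0579 -0.0131 -0.9982]
130 [ 0.5762 -0.1278  0.1762] [ 0.5714 -0.1576  0.1624] [ 0.5835 -0.0949  0.1814]
t 7.45 p [ 0.4694 -0.2159  0.2973] yaw 0.6587207601282553 gap 0.6466862094100077 F [-0.1949  0.5102  0.5781]
[[0.0319, 0.0357, -0.0026, 0.66], [0.0323, 0.0354, -0.0026, -0.0], [0.0323, 0.0354, -0.0026, -0.0], [0.0018, 0.002, -0.0001, -0.0], [0.0, 0.0, 0.0, -0.0]]
```

View pics/s8.png

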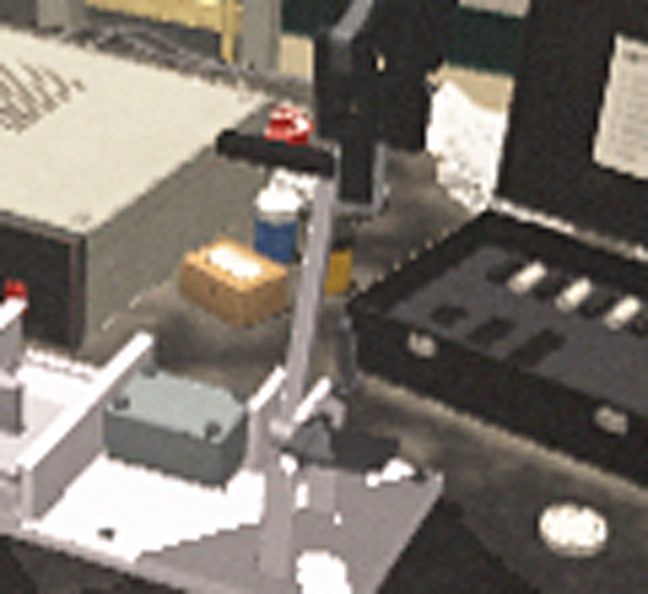

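The catch stays flipped: the tab is level at (360,450) and the leg upright at (345,355). Moving above the bar.

Call:
apply_moves --increments '[[[0.03,0.035,-0.003,0.6],[0.031,0.035,-0.002,0],[0.03,0.034,-0.002,0],[0.003,0.002,0,0],[0,0,0,0]]]'

```text
t: 7.95
tcp_pos: [0.5748, -0.117, 0.3013]
tool_rot: [0.708, 0.706, 0.013, 0.017]
force: [-2.3, -0.6, 0.1]
finger_gap: 0.648
```

```bash
python3 -c "
from h import *
import cv2
s,M,y=st();print(M[:,2])
plan([.577,-.117,.228])"
```

```text
[ 0.0428 -0.0059 -0.9991]
t 7.95 p [ 0.5748 -0.117   0.3013] yaw -0.09763296941602968 gap 0.6480159353866247 F [-2.2885 -0.6145  0.1365]
[[0.0003, -0.0006, 0.048, -0.1], [0.0002, -0.0003, 0.0253, -0.0], [0.0, 0.0, 0.0, -0.0], [0.0, 0.0, 0.0, -0.0], [0.0, 0.0, 0.0, -0.0]]
```

Call:
apply_moves --increments '[[[0,0,0.035,0],[0,0,0.025,0],[0,0,0.01,0],[0,0,0,0]]]'

```text
t: 8.35
tcp_pos: [0.5735, -0.1186, 0.2255]
tool_rot: [0.708, 0.706, 0.011, 0.014]
force: [-1.3, -0.1, 0.3]
finger_gap: 0.649
```

```bash
python3 -c "
from h import *
import cv2
s,M,y=st();print(M[:,2],s['tcp_pos']+.054*M[:,2])
plan([.578,-.117,.228])
p,d=manip.snapshot('scene');cv2.imwrite('pics/s9.png',cv2.resize(p[150:260,260:380,::-1],None,fx=5.4,fy=5.4,interpolation=cv2.INTER_CUBIC))"
```

```text
[ 0.0347 -0.0042 -0.9994] [ 0.5754 -0.1188  0.1715]
t 8.35 p [ 0.5735 -0.1186  0.2255] yaw -0.15628180062110786 gap 0.6486112913387259 F [-1.3051 -0.1491  0.2803]
[[0.0016, 0.0046, -0.0024, -0.16], [0.0, 0.0, 0.0, -0.0], [0.0, 0.0, 0.0, -0.0], [0.0, 0.0, 0.0, -0.0], [0.0, 0.0, 0.0, -0.0]]
```

View pics/s9.png

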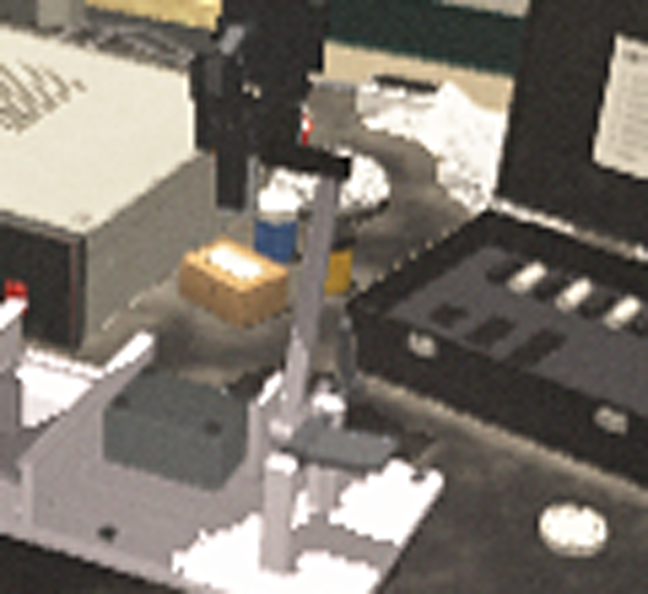

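The fingers straddle the bar at (245,160). Closing on it.

Call:
apply_moves --increments '[[[0.001,0.004,0,0],[0,0,0,0],[0,0,0,0],[0,0,0,0],[0,0,0,0]]]' --fingers 0 --newtons 40

```text
t: 8.9
tcp_pos: [0.5793, -0.1191, 0.2291]
tool_rot: [0.709, 0.705, 0.012, 0.017]
force: [0.6, -0.0, -3.8]
finger_gap: 0.174
```

```bash
python3 -c "
from h import *
import cv2
s,M,y=st();print(M[:,2],s['tcp_pos']+.054*M[:,2],s['force'],s['finger_gap'])
p,d=manip.snapshot('scene');cv2.imwrite('pics/s10.png',cv2.resize(p[150:260,260:380,::-1],None,fx=5.4,fy=5.4,interpolation=cv2.INTER_CUBIC))"
```

```text
[ 0.0417 -0.0066 -0.9991] [ 0.5815 -0.1194  0.1751] [ 0.5673 -0.0251 -3.8089] 0.17386580457209133
```

View pics/s10.png

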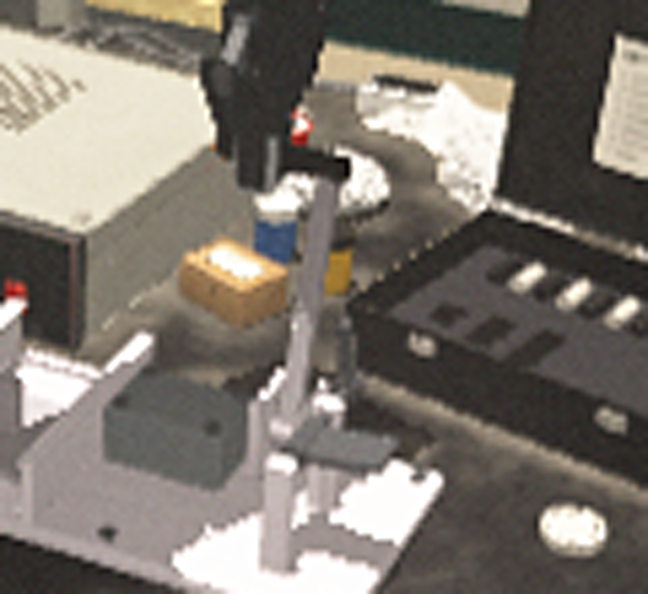

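Gripped, at a gap of about 15 mm. I'll pull along the arc.

Call:
apply_moves --increments '[[[0,-0.011,-0.002,0],[0,-0.011,-0.002,0],[0,-0.011,-0.001,0],[0,-0.011,0,0],[0,-0.011,0,0]]]'

```text
t: 9.45
tcp_pos: [0.5282, -0.1184, 0.2349]
tool_rot: [0.709, 0.704, 0.02, 0.026]
force: [6.0, 2.3, -7.4]
finger_gap: 0.17
```

```bash
python3 -c "
from h import *
s,M,y=st();g=s['tcp_pos']+.054*M[:,2];print(M[:,2],g,s['force'],s['finger_gap'],np.arctan2(.544-g[0],g[2]-.03)+.25,np.hypot(.544-g[0],g[2]-.03))"
```

```text
[ 0.0656 -0.009  -0.9978] [ 0.5318 -0.1189  0.181 ] [ 6.029   2.275  -7.4425] 0.16972162090942008 0.33071060714798206 0.15147895380416596
```

Call:
apply_moves --increments '[[[0,-0.012,0.001,0],[0,-0.012,0.002,0],[0,-0.012,0.003,0],[0,-0.011,0.004,0]]]'

```text
t: 9.85
tcp_pos: [0.4874, -0.1177, 0.2271]
tool_rot: [0.711, 0.702, 0.03, 0.038]
force: [6.4, 5.2, 6.8]
finger_gap: 0.169
```

```bash
python3 -c "
from h import *
s,M,y=st();g=s['tcp_pos']+.054*M[:,2];print(M[:,2],g,s['force'],s['finger_gap'],np.arctan2(.544-g[0],g[2]-.03)+.25,np.hypot(.544-g[0],g[2]-.03))"
```

```text
[ 0.0956 -0.0128 -0.9953] [ 0.4926 -0.1184  0.1734] [6.4224 5.2209 6.8424] 0.16860020917516397 0.5945009336626162 0.15233499042673154
```

Call:
apply_moves --increments '[[[0,-0.01,0.003,0],[0,-0.009,0.003,0],[0,-0.006,0.002,0]]]'

```text
t: 10.15
tcp_pos: [0.4699, -0.1173, 0.221]
tool_rot: [0.712, 0.699, 0.038, 0.05]
force: [13.1, 7.4, -6.3]
finger_gap: 0.167
```

```bash
python3 -c "
from h import *
s,M,y=st();g=s['tcp_pos']+.054*M[:,2];print(M[:,2],g,s['force'],s['finger_gap'],np.arctan2(.544-g[0],g[2]-.03)+.25,np.hypot(.544-g[0],g[2]-.03))"
```

```text
[ 0.124  -0.0175 -0.9921] [ 0.4766 -0.1183  0.1674] [13.1116  7.3804 -6.2581] 0.16692104290915974 0.7058855351970834 0.15300186497129742
```

Call:
apply_moves --increments '[[[0,-0.007,0.003,0],[0,-0.006,0.002,0],[0,-0.005,0.001,0]]]'

```text
t: 10.45
tcp_pos: [0.4643, -0.1171, 0.219]
tool_rot: [0.713, 0.696, 0.05, 0.065]
force: [20.6, 11.3, -14.9]
finger_gap: 0.167
```

```bash
python3 -c "
from h import *
s,M,y=st();g=s['tcp_pos']+.054*M[:,2];print(M[:,2],g,s['force'],s['finger_gap'],np.arctan2(.544-g[0],g[2]-.03)+.25,np.hypot(.544-g[0],g[2]-.03))"
```

```text
[ 0.1617 -0.024  -0.9866] [ 0.473  -0.1184  0.1657] [ 20.618   11.3098 -14.8792] 0.16726080208283362 0.7320305935815847 0.15312677151952891
```

The 20 N force is well above the 7 N spring, so the lever is at its stop. I'll check steadiness while taking pictures, since camera calls hold the target.

```bash
python3 -c "
from h import *
import cv2
for i in range(4):
  p,d=manip.snapshot('scene')
  p2,d2=manip.snapshot('top')
  s,M,y=st();g=s['tcp_pos']+.054*M[:,2];print(s['t'],g,s['force'],s['finger_gap'],s['qd'].round(3))
cv2.imwrite('pics/s11.png',cv2.resize(p[130:290,200:400,::-1],None,fx=3.7,fy=3.7,interpolation=cv2.INTER_CUBIC))
cv2.imwrite('pics/t11.png',cv2.resize(p2[140:250,200:400,::-1],None,fx=4,fy=4,interpolation=cv2.INTER_CUBIC))"
```

```text
10.55 [ 0.4729 -0.1184  0.1655] [18.2177 10.7961 -6.9959] 0.17005260965184477 [ 0.003  0.001 -0.009 -0.007  0.018  0.007]
10.65 [ 0.473  -0.1184  0.1656] [18.8339 11.062  -6.4891] 0.1660160614643126 [ 0.001  0.002 -0.001 -0.003  0.003  0.   ]
10.75 [ 0.473  -0.1184  0.1655] [17.3697 10.4076 -6.955 ] 0.17138341257747433 [ 0.001  0.    -0.001 -0.     0.002  0.001]
10.85 [ 0.473  -0.1184  0.1655] [17.5459 10.7604 -6.5247] 0.17033574465735396 [ 0. -0.  0. -0. -0.  0.]
```

View pics/s11.png

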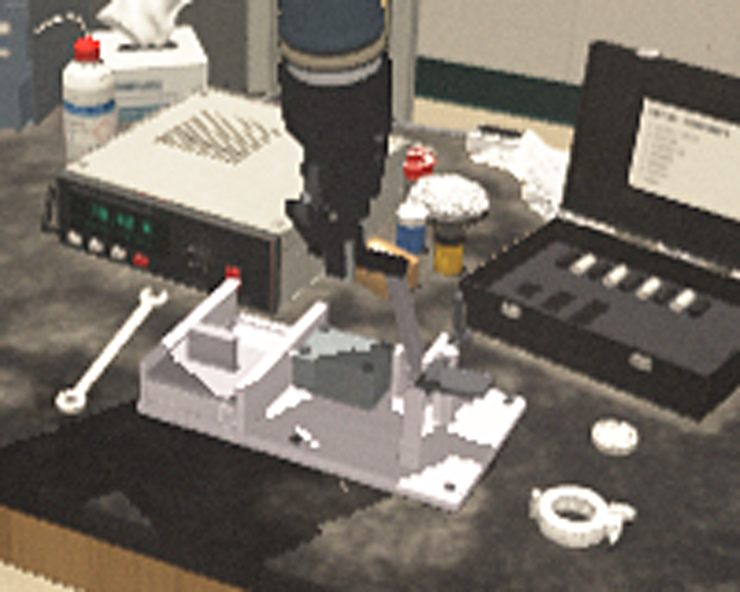

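View pics/t11.png

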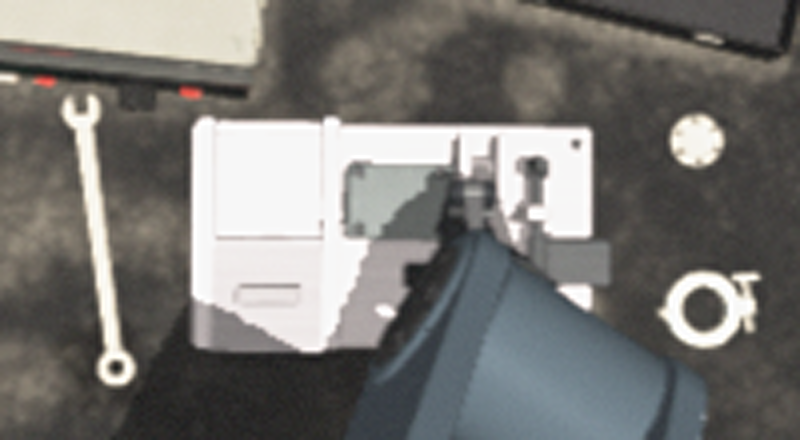

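The lever leans forward in the grip at (345,250) and holds steady. The tab lies flat at (580,262) in the top view, the cover is flush at the front, and the bystanders have not moved. Handing in.

```bash
python3 -c "
from station import manip
print(manip.sign_off())"
```

```text
the job is handed in; nothing more can be done
None
```

I slid the cover shut, flipped the catch over and pulled the lever to its stop. I handed the job in at about 10.9 s with the gripper still holding the crossbar.

| Item | Last check |
|---|---|
| Cover | Moved about 64 mm and sits flush with the box front. It stopped dead at about 8 N of pull, against 1.5 N of friction. |
| Catch | Lies flat on the outside with its leg upright. I pressed it to its hard stop, where the reaction was about 36 N, close to the 40 N limit. |
| Lever | Estimated at about 0.73 rad (stop 0.75). The hand was steady for 0.4 s at about 17 N along x, well above the 7 N spring. |
| Bystanders | The wrench, flange and ring clamp look unmoved in the last pictures. |

- **Tool tilt:** the tool drifted about 9° off vertical while pulling the lever. I left it because the grip held.
- **Lever angle:** I worked this out from the hand's position, and the radius came out about 3 mm too long. That makes it good to only a few hundredths of a radian, so the force is the better evidence that it reached the stop.

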